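# Find the good spring buffer and seat it in the end-stop

### The arm

A 7-joint arm with a two-finger parallel gripper is mounted at the origin on the work surface. World frame = base frame: x ahead of the robot, y to its left, z up, the work surface at z = 0. Lengths are in m, angles in rad, forces in N, time in s.
With the tool pointing down it reaches from about 0.4 to 0.85 m from the base axis. Payload 10.4 kg.
Tool frame: the origin (TCP) lies midway between the tips of the shut fingers; the grasp point (between the pads) lies 19 mm behind it (manip.tcp_to_grasp is the distance from the TCP to the grasp point, in m); x points along the fingers, y is the direction in which the jaws open and shut, and the axes are right-handed (so a half turn about x gives the same grasp; the last joint's range is limited). The gripper opens to 85 mm and grips with 20 to 120 N. Pads are 22 mm wide; open, the fingers measure 114 mm over their backs; the gripper's body (76 mm by 85 mm) begins 54 mm behind the grasp point. The pads swing forward as they close: fully open they stand 13 mm farther back than shut.
Start: joints at [-1.184, 0.332, -0.065, 1.46, 0.022, 1.35, -0.088], TCP at [0.249, 0.573, 0.231] pointing down, gripper open.
Joint ranges: [-2.6, 2.6], [-0.5, 2.12], [-1.47, 1.34], [0.16, 2.42], [-1.27, 4.41], [0.06, 2.06], [-2.6, 2.6]. Speed limits (rad/s): [2.22, 2.22, 2.79, 2.79, 3.14, 3.14, 3.14].

### API

Orientations are given as a unit quaternion [x, y, z, w].
In Python, from workcell import monitor, viewer, manip gives the robot as it stands. The module is installed in compiled form; this text tells all that it offers.
- The arm moves only by the tool send_rows, never from a script. Its arguments are lists of equal length, an entry for each row: "grip": the closure in counts, from 0 (fully open) to 255 (shut); "offset": the shift along the tool's x, y, z in mm, a list of three; "twist": the turn about the tool's x in degrees. In form: {"grip": [grip, ...], "offset": [[tx, ty, tz], ...], "twist": [twist, ...]}. A call has exactly 5 rows; each row is the pose to reach, as a shift and turn from the pose commanded when the call began, along the tool's axes at that moment; what a row does not reach only later rows make up. A row lasts 1/12 s, in which the tool goes at most 41.7 mm and 7.16 degrees, less where a joint would pass 70% of its speed; a pose out of reach is approached as far as the arm can. A call with a gripper value outside its range is refused whole. The fingers move at their own pace and stop on an object; "newtons" is the grip in N (left out, the last holds). Time passes only in rows, so rows that repeat a pose let the fingers close, or fill a call up. It gives the time, the measured TCP pose, the force and the opening at its end, in the units of the state.
- monitor.get_obs(): the state, without advancing time (a new reading comes with each control period).
- viewer.camera(name): name is "scene" or "top" or "wrist"; returns (picture, depth): 480x640x3 uint8, blue, green, red; 480x640 float32, m along the optical axis (not along the pixel's ray), 0 where there is no reading.
- viewer.camera_model(name): a dict with "camera_matrix" (3x3 intrinsics, pixels), "R" (3x3) and "t" (3): a world point X has camera coordinates R X + t; the wrist camera has in their place "mount" (4x4, takes a point from camera to tool coordinates, whose origin is the TCP and whose axes are the tool frame's). Camera axes: x right, y down, z forward; pixel columns grow to the right and rows downward; lengths in m; the calibration is good to about 2 mm. A picture is of the moment at which its call begins: read the wrist's pose just before it. camera_model takes no time and is no camera call.
- manip.hand_in(): hands the job in, once; it reports no verdict.
Trained networks look in the newest picture that a camera, given by its name, has taken for a name from the list of things; names that differ only in an ending like _2 or _b are one class to them, and where a whole thing is asked for, a point or a joint stands for the part that bears it (a point fixed in the world has none). Each returns a list of dicts, best first, with "score" (0 to 1); they miss things now and then, are a little off and sometimes report something else, mostly with a low value. They report only what shows in the picture. A call takes as long as a camera call.
- viewer.recognise(target, camera): "box" ([left, top, width, height] in pixels, round what is visible of it).
- viewer.regions_of(target, camera): "region" (480x640 bool, what is visible of it) and "box" ([left, top, width, height] in pixels, round what is visible of it).
- viewer.spot_point(target, camera): "position" ([column, row] in pixels: a listed point, or the origin of a listed thing).
The state is a dict: "clock": time; "joint_pos": joint angles; "joint_velocities": joint speeds; "tau": joint torques, N m; "position": TCP position; "ee_rot": TCP orientation; "ft_force": force on the tool from outside, world axes, zero at the start; "torque": the same for the moment, N m; "grip_width": opening from 0.0 (shut) to 1.0 (fully open).
Only numpy, scipy, OpenCV 4.12 (cv2) and the standard library are available. Lean on these libraries where they do the work, as an engineer would, in place of code of your own. Each camera call takes 0.05 s, during which the arm holds its last target.

### The job

Test the three look-alike spring buffers in the rack: press each rubber cap straight down about 6 mm, half its travel, hold it for half a second and feel how hard it pushes back - left one first, then the middle, then the right as seen from the robot - without ramming any cap to its stop. Then take the one that resists most, the only good one, and set it upright and fully home in the empty socket of the grey end-stop block, gently. Leave the two tired buffers standing in their seats and do not disturb the offcuts and tape lying about.

Things in the scene. Friction and masses are not known exactly. Their poses are not given: they have to be found in the camera images.
- rack: Wooden rack block lying on the bench, 85 mm (its x) by 310 mm (its y) by 24 mm high, fixed down. Origin: centre of its underside. Three round seats, 6 mm deep and 49 mm wide, lie in a row along its y at +100, 0 and -100 mm; a buffer stands in each.
- seat_left (a point): Centre of the floor of the rack's left seat as seen from the robot (rack y = +100 mm), 18 mm above the bench.
- seat_middle (a point): Centre of the floor of the rack's middle seat, 18 mm above the bench.
- seat_right (a point): Centre of the floor of the rack's right seat as seen from the robot (rack y = -100 mm), 18 mm above the bench.
- stop: Grey painted steel end-stop block, 120 x 120 mm and 34 mm high, fixed to the bench, with a bolt head at each corner and one empty round socket in the middle of its top: 49 mm wide, 12 mm deep, chamfered 2.5 mm. Origin: centre of its underside.
- socket (a point): Centre of the floor of the end-stop's socket, 22 mm above the bench.
- buffer_a_center (a point): Centre, half-way up (36 mm above its underside, z up), of one of three outwardly identical spring buffers, 280 to 400 g: an upright round aluminium can 46 mm across and 54 mm high, with a black rubber cap 34 mm across standing 18 mm out of its top (72 mm in all). It may stand in any of the three seats. Grip it by the can.
- buffer_a_cap (a joint): How far this buffer's cap is pushed down into its can: 0 at rest, 12 mm at its hard stop, which it must not be driven near (keep under 10 mm). A preloaded spring pushes it back: it starts to give at 2 to 7 N and then resists in proportion. Pushed 6 mm, a tired one needs about 6 to 8 N and the good one about 15 N.
- buffer_b_center (a point): Centre, half-way up (36 mm above its underside, z up), of one of three outwardly identical spring buffers, 280 to 400 g: an upright round aluminium can 46 mm across and 54 mm high, with a black rubber cap 34 mm across standing 18 mm out of its top (72 mm in all). It may stand in any of the three seats. Grip it by the can.
- buffer_b_cap (a joint): How far this buffer's cap is pushed down into its can: 0 at rest, 12 mm at its hard stop, which it must not be driven near (keep under 10 mm). A preloaded spring pushes it back: it starts to give at 2 to 7 N and then resists in proportion. Pushed 6 mm, a tired one needs about 6 to 8 N and the good one about 15 N.
- buffer_c_center (a point): Centre, half-way up (36 mm above its underside, z up), of one of three outwardly identical spring buffers, 280 to 400 g: an upright round aluminium can 46 mm across and 54 mm high, with a black rubber cap 34 mm across standing 18 mm out of its top (72 mm in all). It may stand in any of the three seats. Grip it by the can.
- buffer_c_cap (a joint): How far this buffer's cap is pushed down into its can: 0 at rest, 12 mm at its hard stop, which it must not be driven near (keep under 10 mm). A preloaded spring pushes it back: it starts to give at 2 to 7 N and then resists in proportion. Pushed 6 mm, a tired one needs about 6 to 8 N and the good one about 15 N.
- offcut_long: Bystander: dark wood moulding offcut, 200 mm along its x, 34 mm wide, 20 mm high, lying beside the rack. Origin: centre of its underside.
- offcut_short: Bystander: pale wood moulding offcut, 90 mm along its x, 28 mm wide, 18 mm high, lying beside the end-stop. Origin: centre of its underside.
- tape_roll: Bystander: roll of brown tape, 94 mm across and 50 mm high, standing on its flat side. Origin: centre of its underside.

How it is judged:
By the outcome, as a careful person would: the job done as asked, in the order asked, and still so for the second after the job is handed in, with the robot touching nothing.
It also fails if it takes over 61 s, if anything falls off the work surface, if the arm or the gripper's body presses on something with over 40 N, if the wrist force passes 120 N, or if a joint passes its speed limit or range.

## Working session

There is one attempt and no reset: what is moved stays moved. The work goes in short steps, Python scripts to look and compute and a tool call to move; the robot and the scene stay as the last step left them, time stands still between calls to the robot, and variables do not carry over. Pictures are saved under pics/ and viewed, and the job is handed in when it is done.

Besides the shell and the picture viewer there is one more tool, called after "Request:" as name(argument=value, ...), one argument or row to a line, values as JSON. send_rows: Moves the arm, as the interface text tells. Its arguments: {"type":"object","properties":{"grip":{"type":"array","items":{"type":"number"}},"offset":{"type":"array","items":{"type":"array","items":{"type":"number"}}},"twist":{"type":"array","items":{"type":"number"}},"newtons":{"type":"number"}},"required":["grip","offset","twist"]}

```bash
mkdir -p pics
python3 - <<'E'
from workcell import monitor, viewer, manip
import cv2,numpy as np
o=monitor.get_obs();print(o)
for n in ["scene","top"]:
    im,d=viewer.camera(n);cv2.imwrite(f"pics/{n}0.png",im);np.savez(f"{n}0.npz",im=im,d=d)
    m=viewer.camera_model(n);print(n,m)
print(viewer.camera_model("wrist"),manip.tcp_to_grasp)
E
```

```text
{'clock': 0.0, 'joint_pos': array([-1.18357036,  0.33287489, -0.06473544,  1.46095364,  0.02159272,
        1.34987952, -0.08852836]), 'joint_velocities': array([ 0.00051537,  0.00084416,  0.00040992,  0.00018004,  0.00042567,
       -0.0007171 , -0.00011795]), 'tau': array([ 1.11678560e-04, -6.25438571e+01,  4.85648692e-02, -3.91617930e+01,
        1.61250302e-02,  9.37184610e-03, -7.03717592e-05]), 'position': array([0.24886451, 0.57290673, 0.23050824]), 'ee_rot': array([ 0.14338019,  0.69240064, -0.14436953,  0.69222895]), 'ft_force': array([-0.05398471,  0.56711096, -0.44578388]), 'torque': array([ 0.00965717, -0.0059667 ,  0.01153122]), 'grip_width': 1.002309809621442}
scene {'camera_matrix': array([[441.29641512,   0.        , 319.89436398],
       [  0.        , 441.29641512, 240.19674753],
       [  0.        ,   0.        ,   1.        ]]), 'R': array([[ 0.87435272,  0.48505621,  0.01509271],
       [ 0.28052761, -0.47980674, -0.83131808],
       [-0.39599441,  0.73109915, -0.55559199]]), 't': array([-0.52041795, -0.0985689 ,  1.11258555])}
top {'camera_matrix': array([[476.
[... 174 characters left out ...]
64754 , -0.00356204],
       [-0.96465571,  0.0820288 , -0.25042093],
       [ 0.24983048, -0.0175516 , -0.9681305 ]]), 't': array([0.04476612, 0.5931603 , 0.7553514 ])}
{'camera_matrix': array([[384.31183439,   0.        , 319.50178083],
       [  0.        , 384.31183439, 237.84993801],
       [  0.        ,   0.        ,   1.        ]]), 'mount': array([[ 5.82931549e-05, -2.90285571e-01,  9.56940063e-01,
        -1.41492217e-01],
       [ 9.99999956e-01, -2.61169906e-04, -1.40141492e-04,
         7.09643312e-04],
       [ 2.90604999e-04,  9.56940029e-01,  2.90285544e-01,
        -7.31616692e-02],
       [ 0.00000000e+00,  0.00000000e+00,  0.00000000e+00,
         1.00000000e+00]])} 0.0187
```

View pics/scene0.png

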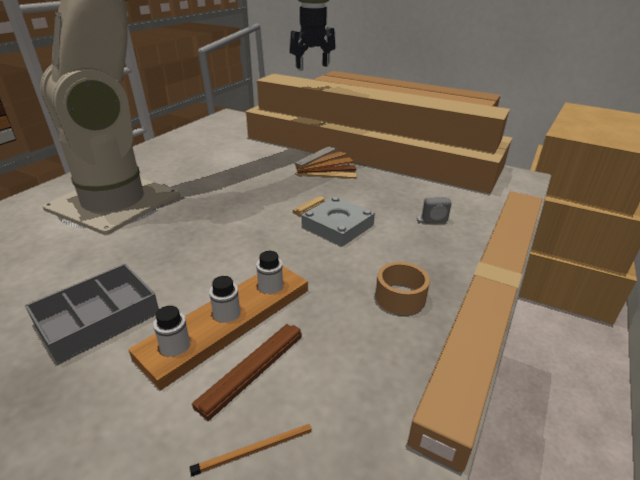

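View pics/top0.png

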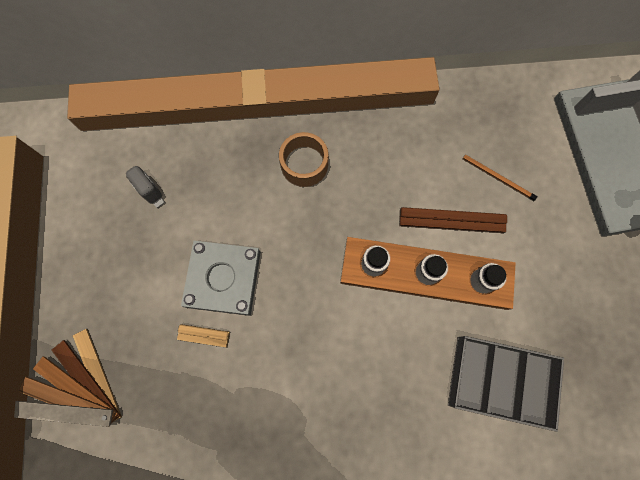

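The scene view shows the rack with three buffers (caps near (168,317), (223,286) and (269,260)), the grey stop at (338,218) and the tape at (402,288). The top view shows the caps at (376,259), (434,267) and (492,275), and the socket at (221,277). Next I measure them in both views using depth.

```bash
cat > h.py <<'E'
import numpy as np,cv2
from workcell import monitor, viewer, manip
from scipy.spatial.transform import Rotation as Ro
def world(n,d,m,T=None):
    K=m["camera_matrix"];v,u=np.mgrid[0:480,0:640]
    c=np.stack([(u-K[0,2])/K[0,0]*d,(v-K[1,2])/K[1,1]*d,d],-1)
    if "R" in m: return (c-m["t"])@m["R"]
    M=m["mount"];p=c@M[:3,:3].T+M[:3,3]
    return p@Ro.from_quat(T["ee_rot"]).as_matrix().T+T["position"]
def proj(m,X):
    c=np.atleast_2d(X)@m["R"].T+m["t"];p=c@m["camera_matrix"].T;return p[:,:2]/p[:,2:]
def circ(P):
    A=np.c_[2*P[:,:2],np.ones(len(P))];s=np.linalg.lstsq(A,(P[:,:2]**2).sum(1),rcond=None)[0]
    return s[0],s[1],np.sqrt(s[2]+s[0]**2+s[1]**2)
E
python3 - <<'E'
from h import *
for n in ["top","scene"]:
    z=np.load(n+"0.npz");m=viewer.camera_model(n);W=world(n,z["d"],m);ok=z["d"]>0
    print(n)
    seeds={"top":[(376,259),(434,267),(492,275)],"scene":[(269,260),(223,286),(168,317)]}[n]
    for u,v in seeds:
        c=W[v,u]
        r=np.hypot(W[...,0]-c[0],W[...,1]-c[1])
        k=ok&(r<.04)&(W[...,2]>.08);P=W[k]
        top=P[P[:,2]>np.percentile(P[:,2],60)-.004]
        zt=np.median(top[:,2]);t=P[abs(P[:,2]-zt)<.003]
        (cx,cy),rad=cv2.minEnclosingCircle((t[:,:2]*1000).astype(np.float32))
        print("cap",(u,v),c.round(4),"ztop",zt.round(4),"mean",t[:,:2].mean(0).round(4),"mec",round(cx,1),round(cy,1),round(rad,1),len(t))
    # stop top
    su,sv=(221,277) if n=="top" else (338,216)
    c=W[sv,su];print("socket floor",c.round(4))
    r=np.hypot(W[...,0]-c[0],W[...,1]-c[1])
    k=ok&(r<.1)&(abs(W[...,2]-.034)<.004);t=W[k]
    print("stop z",np.median(t[:,2]).round(4),"rect",cv2.minAreaRect((t[:,:2]*1000).astype(np.float32)))
    fl=ok&(r<.02)&(W[...,2]<.028);print("floor z",np.median(W[fl][:,2]),W[fl].mean(0))
    c=W[seeds[1][1],seeds[1][0]];r=np.hypot(W[...,0]-c[0],W[...,1]-c[1])
    k=ok&(r<.18)&(abs(W[...,2]-.024)<.003);kk=cv2.morphologyEx(k.astype(np.uint8),cv2.MORPH_OPEN,np.ones((3,3)));
    nl,L,st,ce=cv2.connectedComponentsWithStats(kk);i=1+st[1:,4].argmax();t=W[L==i]
    print("rack z",np.median(t[:,2]).round(4),"rect",cv2.minAreaRect((t[:,:2]*1000).astype(np.float32)))
    b=ok&(W[...,2]<.012)&(W[...,2]>-.015)&(np.hypot(W[...,0]-.5,W[...,1])<.4);print("bench z",np.median(W[b][:,2]))
for n in["scene","top"]:
    viewer.camera(n)
    for t in["socket","seat_left","seat_middle","seat_right","buffer_a_center","tape_roll","offcut_short","offcut_long"]:
        print(n,t,[(np.round(r["position"],1).tolist(),round(float(r["score"]),2)) for r in viewer.spot_point(t,n)][:4])
E
```

```text
top
cap (376, 259) [ 0.5367 -0.0942  0.0914] ztop 0.0904 mean [ 0.5415 -0.0973] mec 541.9 -97.3 16.9 292
cap (434, 267) [ 0.515  -0.1898  0.0905] ztop 0.0902 mean [ 0.5179 -0.1941] mec 517.9 -194.2 16.8 297
cap (492, 275) [ 0.4934 -0.2845  0.0902] ztop 0.0901 mean [ 0.4942 -0.2906] mec 494.1 -290.7 17.2 307
socket floor [0.5404 0.1812 0.0226]
stop z 0.0347 rect ((539.7906494140625, 181.0633087158203), (120.8208999633789, 120.17739868164062), 78.16321563720703)
floor z 0.022687000829291218 [0.54022208 0.18129317 0.02254404]
rack z 0.0243 rect ((518.0696411132812, -194.7583465576172), (310.5548095703125, 85.72338104248047), 76.22013854980469)
bench z 0.0006404463631144509
scene
cap (269, 260) [ 0.5528 -0.1083  0.0892] ztop 0.0898 mean [ 0.5456 -0.1011] mec 544.4 -99.8 17.2 189
cap (223, 286) [ 0.53   -0.2038  0.0901] ztop 0.0896 mean [ 0.5225 -0.1974] mec 520.8 -196.3 17.6 238
cap (168, 317) [ 0.5055 -0.2985  0.0893] ztop 0.0896 mean [ 0.4984 -0.2944] mec 497.0 -293.5 17.1 300
socket floor [0.5384 0.1883 0.022 ]
stop z 0.0339 rect ((541.8854370117188, 178.8804931640625), (123.857704162
[... 337 characters left out ...]
, ([402.8, 295.1], 0.64)]
scene seat_middle [([227.0, 313.7], 0.76)]
scene seat_right [([175.7, 349.9], 0.68)]
scene buffer_a_center [([225.2, 296.9], 0.86)]
scene tape_roll [([401.1, 293.4], 0.71)]
scene offcut_short [([310.1, 207.9], 0.75)]
scene offcut_long [([252.1, 369.2], 0.65)]
top socket [([220.8, 276.5], 0.94), ([429.7, 269.7], 0.36)]
top seat_left [([373.6, 265.8], 0.96), ([431.5, 268.0], 0.64)]
top seat_middle [([425.9, 269.6], 0.6), ([377.4, 260.5], 0.5)]
top seat_right [([481.0, 281.1], 0.58)]
top buffer_a_center [([432.6, 269.0], 0.6)]
top tape_roll [([303.8, 163.1], 0.6)]
top offcut_short [([201.2, 334.3], 0.64), ([481.1, 279.2], 0.35)]
top offcut_long [([455.1, 223.2], 0.81)]
```

```bash
cat >> h.py <<'E'
def go(target,jaw=None):
    o=monitor.get_obs();R=Ro.from_quat(o["ee_rot"]).as_matrix()
    d=(np.array(target)-o["position"])@R*1000
    print("t",round(o["clock"],2),"pos",o["position"].round(4),"F",o["ft_force"].round(2),"w",round(o["grip_width"],3),"off(mm)",d.round(1))
    print("axes x,y,z:",R.T.round(3).tolist())
    if jaw is not None:
        j=np.array([np.cos(np.radians(jaw)),np.sin(np.radians(jaw)),0])
        a=np.degrees(np.arctan2(j@R[:,2],j@R[:,1]));a=(a+90)%180-90
        print("twist",round(a,2))
    x=np.array([0,0,-1.]);print("tilt deg",np.degrees(np.arccos(R[:,0]@x)).round(2))
E
python3 - <<'E'
from h import *
go([.543,-.098,.16],-13.8)
go([.48,.16,.23],-13.8)
E
```

```text
t 1.0 pos [0.249  0.5733 0.2313] F [-0.12 -0.63  0.37] w 0.995 off(mm) [  71.3 -498.6  537.1]
axes x,y,z: [[0.0, 0.0, -1.0], [0.398, 0.917, 0.0], [0.917, -0.398, -0.0]]
twist 80.32
tilt deg 0.01
t 1.0 pos [0.249  0.5733 0.2313] F [-0.12 -0.63  0.37] w 0.995 off(mm) [   1.3 -287.   376.5]
axes x,y,z: [[0.0, 0.0, -1.0], [0.398, 0.917, 0.0], [0.917, -0.398, -0.0]]
twist 80.32
tilt deg 0.01
```

Request:
send_rows(
  grip=[255,255,255,255,255],
  offset=[
    [0,-24,31],
    [0,-48,62],
    [0,-72,93],
    [0,-96,124],
    [0,-120,155],
  ],
  twist=[6,13,20,27,34],
  newtons=20,
)

```text
clock: 1.42
position: [0.344, 0.3997, 0.2315]
ee_rot: [0.342, 0.619, -0.342, 0.619]
ft_force: [0.9, 1.3, 0.1]
grip_width: 0.302
```

Run:
```python
from h import *
go([.48,.16,.23],-13.8)
```

```text
t 1.42 pos [0.344  0.3997 0.2315] F [0.92 1.25 0.1 ] w 0.302 off(mm) [  1.3 -12.5 275.3]
axes x,y,z: [[0.0, 0.001, -1.0], [0.846, 0.532, 0.0], [0.532, -0.846, -0.0]]
twist 45.97
tilt deg 0.03
```

Request:
send_rows(
  grip=[255,255,255,255,255],
  offset=[
    [0,-2,39],
    [0,-4,78],
    [0,-6,117],
    [0,-8,156],
    [0,-10,195],
  ],
  twist=[7,14,21,28,34],
)

```text
clock: 1.83
position: [0.4404, 0.2299, 0.2316]
ee_rot: [0.508, 0.492, -0.508, 0.492]
ft_force: [-0.0, 0.7, 0.8]
grip_width: 0.001
```

Run:
```python
from h import *
go([.48,.16,.23],-13.8)
```

```text
t 1.83 pos [0.4404 0.2299 0.2316] F [-0.03  0.75  0.79] w 0.001 off(mm) [ 1.6 41.8 68.6]
axes x,y,z: [[0.001, 0.001, -1.0], [0.999, -0.032, 0.001], [-0.032, -0.999, -0.001]]
twist 11.96
tilt deg 0.05
```

Request:
send_rows(
  grip=[255,255,255,255,255],
  offset=[
    [0,36,4],
    [0,72,8],
    [0,98,12],
    [0,98,12],
    [0,98,12],
  ],
  twist=[6,12,12,12,12],
)

```text
clock: 2.25
position: [0.5382, 0.2164, 0.2308]
ee_rot: [-0.555, -0.437, 0.556, -0.438]
ft_force: [-0.4, -0.8, -1.0]
grip_width: -0.001
```

Run:
```python
from h import *
o=monitor.get_obs();im,d=viewer.camera("wrist");cv2.imwrite("pics/w1.png",im);np.savez("w1.npz",im=im,d=d,position=o["position"],ee_rot=o["ee_rot"])
print(o["joint_velocities"].round(3))
print(viewer.spot_point("socket","wrist"))
m=viewer.camera_model("wrist");W=world("wrist",d,m,o)
k=(d>0)&(abs(W[...,2]-.034)<.004)&(np.hypot(W[...,0]-.54,W[...,1]-.181)<.1);t=W[k]
print(np.median(t[:,2]),cv2.minAreaRect((t[:,:2]*1000).astype(np.float32)))
# socket: pixels where z<0.030 inside
r=np.hypot(W[...,0]-.54,W[...,1]-.181)
f=(d>0)&(r<.035)&(W[...,2]<.0305);nl,L,st,ce=cv2.connectedComponentsWithStats(f.astype(np.uint8));i=1+st[1:,4].argmax();t=W[L==i]
print("floor",np.median(t[:,2]),cv2.minEnclosingCircle((t[:,:2]*1000).astype(np.float32)))
go([.543,-.098,.16],-13.8)
```

```text
[-0.025 -0.037 -0.027  0.035 -0.001  0.004 -0.011]
[{'position': [332.7, 239.9], 'score': 0.88}]
0.03287601243634278 ((542.8129272460938, 181.09033203125), (120.5816879272461, 120.13156127929688), 78.34468841552734)
floor 0.020929419755768258 ((542.315673828125, 180.58970642089844), 25.632369995117188)
t 2.35 pos [0.5367 0.2175 0.2312] F [-0.95  0.25 -0.53] w 0.001 off(mm) [ 71.1  79.5 305.4]
axes x,y,z: [[-0.001, 0.0, -1.0], [0.973, -0.232, -0.001], [-0.232, -0.973, -0.0]]
twist 0.37
tilt deg 0.04
```

View pics/w1.png

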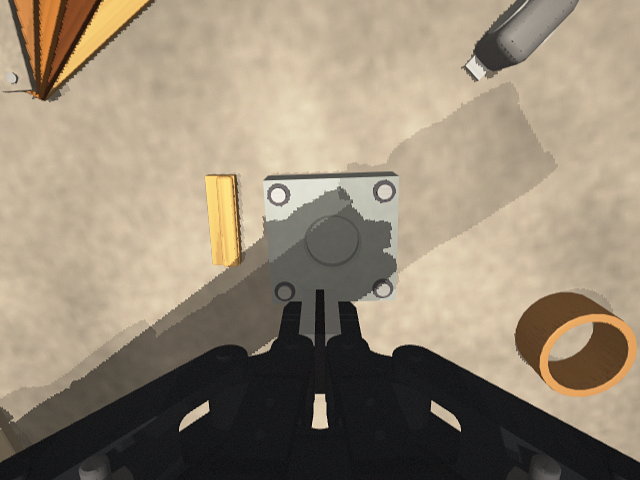

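Wrist view: the socket is at (332,240) and the end-stop is clear, with the short offcut to its left at (223,220) and the tape at lower right. The socket is at about (0.541, 0.181), agreeing within 2 mm across the views. Now to the left cap.

Request:
send_rows(
  grip=[255,255,255,255,255],
  offset=[
    [0,10,38],
    [0,20,76],
    [0,30,114],
    [0,40,152],
    [0,50,190],
  ],
  twist=[0,0,0,0,0],
)

```text
clock: 2.77
position: [0.5407, 0.02, 0.2318]
ee_rot: [0.555, 0.439, -0.554, 0.438]
ft_force: [0.2, 1.2, 0.4]
grip_width: -0.001
```

Run:
```python
from h import *
o=monitor.get_obs();im,d=viewer.camera("wrist");cv2.imwrite("pics/w2.png",im);np.savez("w2.npz",im=im,d=d,position=o["position"],ee_rot=o["ee_rot"])
m=viewer.camera_model("wrist");W=world("wrist",d,m,o)
for c in [(.543,-.098),(.519,-.195),(.4955,-.292)]:
    k=(d>0)&(np.hypot(W[...,0]-c[0],W[...,1]-c[1])<.03)&(abs(W[...,2]-.09)<.004);t=W[k]
    if len(t)>10: print(c,np.median(t[:,2]),cv2.minEnclosingCircle((t[:,:2]*1000).astype(np.float32)),len(t))
go([.543,-.098,.16],-13.8)
```

```text
(0.543, -0.098) 0.0883812326138399 ((557.3236083984375, -91.95248413085938), 9.089862823486328) 81
t 2.82 pos [0.5408 0.0104 0.2322] F [-0.89 -8.83  0.27] w 0.001 off(mm) [ 72.4  28.1 104.6]
axes x,y,z: [[0.001, -0.002, -1.0], [0.971, -0.24, 0.002], [-0.241, -0.971, 0.001]]
twist -0.12
tilt deg 0.13
```

View pics/w2.png

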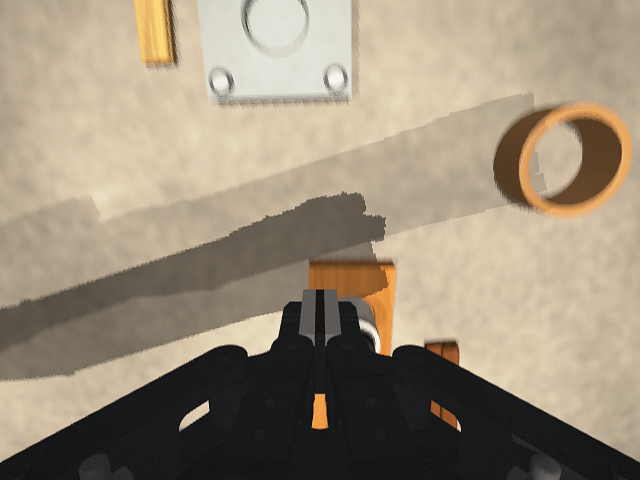

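The wrist view shows the left buffer at (370,320), half hidden behind the fingers. I'll use the average of the two fixed cameras for the caps.

Request:
send_rows(
  grip=[255,255,255,255,255],
  offset=[
    [20,9,35],
    [50,18,70],
    [80,28,105],
    [110,28,105],
    [120,28,105],
  ],
  twist=[0,0,0,0,0],
)

```text
clock: 3.23
position: [0.5413, -0.0897, 0.1073]
ee_rot: [-0.554, -0.438, 0.557, -0.436]
ft_force: [-0.9, 0.5, -1.3]
grip_width: 0.002
```

Request:
send_rows(
  grip=[255,255,255,255,255],
  offset=[
    [4,0,0],
    [8,0,0],
    [10,0,0],
    [10,0,0],
    [10,0,0],
  ],
  twist=[0,0,0,0,0],
)

```text
clock: 3.65
position: [0.5454, -0.087, 0.1025]
ee_rot: [0.556, 0.438, -0.554, 0.439]
ft_force: [0.4, -0.3, 1.3]
grip_width: 0.001
```

Run:
```python
from h import *
go([.543,-.098,.084],-13.8)
for i in range(2):
    im,d=viewer.camera("scene");go([.543,-.098,.084])
cv2.imwrite("pics/s2.png",im[200:400,100:400].repeat(2,0).repeat(2,1))
```

```text
t 3.65 pos [ 0.5454 -0.087   0.1025] F [ 0.37 -0.32  1.29] w 0.001 off(mm) [18.5  0.2 11.3]
axes x,y,z: [[0.002, 0.001, -1.0], [0.973, -0.232, 0.002], [-0.232, -0.973, -0.001]]
twist 0.4
tilt deg 0.12
t 3.7 pos [ 0.5452 -0.0872  0.1024] F [-0.35 -0.96 -0.15] w 0.001 off(mm) [18.4  0.3 11. ]
axes x,y,z: [[0.002, 0.0, -1.0], [0.973, -0.232, 0.002], [-0.232, -0.973, -0.001]]
tilt deg 0.1
t 3.75 pos [ 0.5451 -0.0874  0.1022] F [-1.24  0.16 -0.68] w 0.001 off(mm) [18.2  0.4 10.8]
axes x,y,z: [[0.002, 0.0, -1.0], [0.973, -0.232, 0.001], [-0.232, -0.973, -0.001]]
tilt deg 0.09
```

View pics/s2.png

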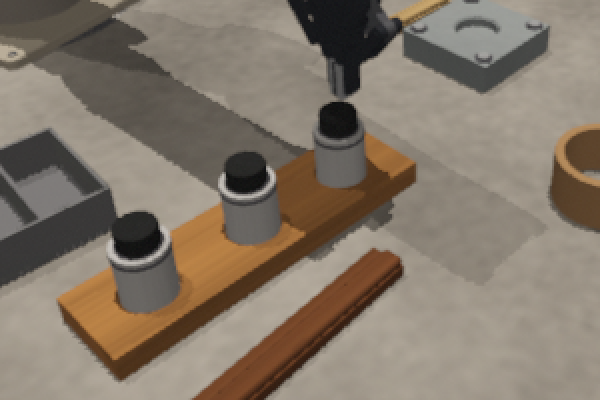

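The crop shows the tips just above the left cap, slightly behind its centre. I'll shift 11 mm and come down in small steps.

Request:
send_rows(
  grip=[255,255,255,255,255],
  offset=[
    [0,0,6],
    [4,0,11],
    [8,0,11],
    [8,0,11],
    [8,0,11],
  ],
  twist=[0,0,0,0,0],
)

```text
clock: 4.17
position: [0.5416, -0.0987, 0.0928]
ee_rot: [-0.555, -0.438, 0.556, -0.438]
ft_force: [-0.3, 0.4, 0.4]
grip_width: -0.004
```

Request:
send_rows(
  grip=[255,255,255,255,255],
  offset=[
    [2,0,0],
    [4,0,0],
    [6,0,0],
    [7,0,0],
    [7,0,0],
  ],
  twist=[0,0,0,0,0],
)

```text
clock: 4.58
position: [0.5423, -0.0985, 0.0869]
ee_rot: [0.555, 0.438, -0.555, 0.438]
ft_force: [-2.2, 0.4, 11.4]
grip_width: -0.004
```

Run:
```python
from h import *
go([.543,-.098,.084],-13.8)
```

```text
t 4.58 pos [ 0.5423 -0.0985  0.0869] F [-2.24  0.38 11.42] w -0.004 off(mm) [ 2.9  0.5 -0.7]
axes x,y,z: [[0.001, 0.0, -1.0], [0.972, -0.233, 0.001], [-0.233, -0.972, -0.001]]
twist 0.33
tilt deg 0.04
```

Request:
send_rows(
  grip=[255,255,255,255,255],
  offset=[
    [1,0,0],
    [2,0,0],
    [3,0,0],
    [3,0,0],
    [3,0,0],
  ],
  twist=[0,0,0,0,0],
)

```text
clock: 5.0
position: [0.5425, -0.0985, 0.0844]
ee_rot: [0.556, 0.438, -0.555, 0.438]
ft_force: [-5.1, 0.8, 14.9]
grip_width: 0.004
```

Request:
send_rows(
  grip=[255,255,255,255,255],
  offset=[
    [0.5,0,0],
    [0.5,0,0],
    [0.5,0,0],
    [0.5,0,0],
    [0.5,0,0],
  ],
  twist=[0,0,0,0,0],
)

```text
clock: 5.42
position: [0.5425, -0.0986, 0.0841]
ee_rot: [0.556, 0.438, -0.555, 0.438]
ft_force: [-5.5, 0.7, 15.1]
grip_width: 0.0
```

Request:
send_rows(
  grip=[255,255,255,255,255],
  offset=[
    [0,0,0],
    [0,0,0],
    [0,0,0],
    [0,0,0],
    [0,0,0],
  ],
  twist=[0,0,0,0,0],
)

```text
clock: 5.83
position: [0.5425, -0.0985, 0.0841]
ee_rot: [0.556, 0.438, -0.555, 0.438]
ft_force: [-4.9, 0.1, 15.9]
grip_width: 0.001
```

Request:
send_rows(
  grip=[255,255,255,255,255],
  offset=[
    [-10,0,0],
    [-25,0,0],
    [-40,0,20],
    [-40,0,50],
    [-40,0,80],
  ],
  twist=[0,0,0,0,0],
)

```text
clock: 6.25
position: [0.524, -0.1765, 0.1236]
ee_rot: [0.555, 0.438, -0.554, 0.439]
ft_force: [0.1, -0.8, -0.4]
grip_width: -0.002
```

Run:
```python
from h import *
go([.519,-.195,.094],-13.8)
```

```text
t 6.25 pos [ 0.524  -0.1765  0.1236] F [ 0.13 -0.76 -0.38] w -0.002 off(mm) [29.6 -0.6 19.2]
axes x,y,z: [[0.002, 0.0, -1.0], [0.973, -0.231, 0.002], [-0.231, -0.973, -0.001]]
twist 0.47
tilt deg 0.12
```

Left: about 15 N at roughly 5.9 mm, held for more than 0.8 s. Now the middle.

Request:
send_rows(
  grip=[255,255,255,255,255],
  offset=[
    [0,0,19],
    [10,0,19],
    [20,0,19],
    [29,0,19],
    [29,0,19],
  ],
  twist=[0,0,0,0,0],
)

```text
clock: 6.67
position: [0.518, -0.193, 0.0912]
ee_rot: [-0.554, -0.44, 0.555, -0.437]
ft_force: [-0.0, -0.4, -0.6]
grip_width: -0.002
```

Request:
send_rows(
  grip=[255,255,255,255,255],
  offset=[
    [2,0,0],
    [4,0,0],
    [6,0,0],
    [7,0,0],
    [7,0,0],
  ],
  twist=[0,0,0,0,0],
)

```text
clock: 7.08
position: [0.5192, -0.1944, 0.087]
ee_rot: [0.555, 0.438, -0.555, 0.438]
ft_force: [0.5, 3.2, 5.2]
grip_width: -0.002
```

Run:
```python
from h import *
go([.519,-.195,.084],-13.8)
```

```text
t 7.08 pos [ 0.5192 -0.1944  0.087 ] F [0.49 3.23 5.23] w -0.002 off(mm) [ 3.  -0.1  0.6]
axes x,y,z: [[0.001, 0.001, -1.0], [0.973, -0.233, 0.0], [-0.233, -0.973, -0.001]]
twist 0.35
tilt deg 0.04
```

Request:
send_rows(
  grip=[255,255,255,255,255],
  offset=[
    [1,0,0],
    [2,0,0],
    [3,0,0],
    [3,0,0],
    [3,0,0],
  ],
  twist=[0,0,0,0,0],
)

```text
clock: 7.5
position: [0.5193, -0.1946, 0.0841]
ee_rot: [0.555, 0.438, -0.555, 0.438]
ft_force: [-0.1, 2.8, 5.8]
grip_width: 0.003
```

Request:
send_rows(
  grip=[255,255,255,255,255],
  offset=[
    [0.2,0,0],
    [0.2,0,0],
    [0.2,0,0],
    [0.2,0,0],
    [0.2,0,0],
  ],
  twist=[0,0,0,0,0],
)

```text
clock: 7.92
position: [0.5193, -0.1946, 0.084]
ee_rot: [0.556, 0.438, -0.555, 0.438]
ft_force: [-0.2, 3.0, 5.6]
grip_width: -0.001
```

Request:
send_rows(
  grip=[255,255,255,255,255],
  offset=[
    [0,0,0],
    [0,0,0],
    [0,0,0],
    [0,0,0],
    [0,0,0],
  ],
  twist=[0,0,0,0,0],
)

```text
clock: 8.33
position: [0.5193, -0.1946, 0.0839]
ee_rot: [0.556, 0.438, -0.555, 0.438]
ft_force: [-1.3, 2.6, 5.9]
grip_width: 0.002
```

Request:
send_rows(
  grip=[255,255,255,255,255],
  offset=[
    [-10,0,0],
    [-25,0,0],
    [-40,0,20],
    [-40,0,50],
    [-40,0,80],
  ],
  twist=[0,0,0,0,0],
)

```text
clock: 8.75
position: [0.5006, -0.2736, 0.125]
ee_rot: [0.555, 0.438, -0.554, 0.439]
ft_force: [-0.4, -0.4, 0.1]
grip_width: 0.0
```

Run:
```python
from h import *
go([.4955,-.292,.094],-13.8)
```

```text
t 8.75 pos [ 0.5006 -0.2736  0.125 ] F [-0.42 -0.41  0.14] w 0.0 off(mm) [31.1 -0.8 19.1]
axes x,y,z: [[0.002, -0.001, -1.0], [0.973, -0.231, 0.002], [-0.231, -0.973, 0.0]]
twist 0.43
tilt deg 0.12
```

Middle: about 5.8 N at 6 mm, so a tired one. Now the right.

Request:
send_rows(
  grip=[255,255,255,255,255],
  offset=[
    [0,0,19],
    [10,0,19],
    [20,0,19],
    [31,0,19],
    [31,0,19],
  ],
  twist=[0,0,0,0,0],
)

```text
clock: 9.17
position: [0.4953, -0.2895, 0.0901]
ee_rot: [-0.554, -0.439, 0.555, -0.437]
ft_force: [0.5, -1.0, 2.6]
grip_width: -0.001
```

Request:
send_rows(
  grip=[255,255,255,255,255],
  offset=[
    [2,0,0],
    [4,0,0],
    [6,0,0],
    [7,0,0],
    [7,0,0],
  ],
  twist=[0,0,0,0,0],
)

```text
clock: 9.58
position: [0.4961, -0.2905, 0.0858]
ee_rot: [0.555, 0.438, -0.555, 0.438]
ft_force: [-1.2, 2.8, 5.0]
grip_width: 0.001
```

Run:
```python
from h import *
go([.4955,-.292,.084],-13.8)
```

```text
t 9.58 pos [ 0.4961 -0.2905  0.0858] F [-1.22  2.78  4.95] w 0.001 off(mm) [ 1.8 -0.3  1.6]
axes x,y,z: [[0.0, 0.001, -1.0], [0.973, -0.232, 0.0], [-0.232, -0.973, -0.001]]
twist 0.36
tilt deg 0.05
```

Request:
send_rows(
  grip=[255,255,255,255,255],
  offset=[
    [1,0,0],
    [2,0,0],
    [2,0,0],
    [2,0,0],
    [2,0,0],
  ],
  twist=[0,0,0,0,0],
)

```text
clock: 10.0
position: [0.4962, -0.2906, 0.0842]
ee_rot: [0.555, 0.438, -0.555, 0.438]
ft_force: [-0.9, 2.2, 6.8]
grip_width: -0.002
```

Request:
send_rows(
  grip=[255,255,255,255,255],
  offset=[
    [0,0,0],
    [0,0,0],
    [0,0,0],
    [0,0,0],
    [0,0,0],
  ],
  twist=[0,0,0,0,0],
)

```text
clock: 10.42
position: [0.4962, -0.2906, 0.0842]
ee_rot: [0.555, 0.438, -0.555, 0.438]
ft_force: [-1.1, 2.4, 7.8]
grip_width: -0.0
```

Request:
send_rows(
  grip=[255,255,255,255,255],
  offset=[
    [0,0,0],
    [0,0,0],
    [0,0,0],
    [0,0,0],
    [0,0,0],
  ],
  twist=[0,0,0,0,0],
)

```text
clock: 10.83
position: [0.4962, -0.2906, 0.0842]
ee_rot: [0.555, 0.438, -0.555, 0.438]
ft_force: [-2.1, 3.3, 6.9]
grip_width: -0.001
```

Request:
send_rows(
  grip=[255,255,255,255,255],
  offset=[
    [-15,0,0],
    [-40,0,0],
    [-75,0,0],
    [-90,0,-20],
    [-100,0,-50],
  ],
  twist=[0,0,0,0,0],
)

```text
clock: 11.25
position: [0.5073, -0.2455, 0.1863]
ee_rot: [0.557, 0.435, -0.556, 0.438]
ft_force: [0.3, 0.3, -0.8]
grip_width: -0.0
```

Run:
```python
from h import *
o=monitor.get_obs();im,d=viewer.camera("wrist");cv2.imwrite("pics/w3.png",im);np.savez("w3.npz",im=im,d=d,position=o["position"],ee_rot=o["ee_rot"])
print(o["joint_velocities"].round(2))
m=viewer.camera_model("wrist");W=world("wrist",d,m,o)
for c in [(.543,-.098),(.519,-.195),(.4955,-.292)]:
    k=(d>0)&(np.hypot(W[...,0]-c[0],W[...,1]-c[1])<.03)&(abs(W[...,2]-.09)<.004);t=W[k]
    if len(t)>10: print(c,np.median(t[:,2]),cv2.minEnclosingCircle((t[:,:2]*1000).astype(np.float32)),len(t))
go([.543,-.098,.16],-13.8)
```

```text
[-0.65 -0.34 -0.18  0.1   0.25  0.16 -0.85]
(0.543, -0.098) 0.087975465962189 ((541.3740844726562, -111.30406188964844), 8.83937931060791) 128
(0.519, -0.195) 0.08879146083998755 ((521.3890991210938, -194.70924377441406), 16.85909652709961) 2341
(0.4955, -0.292) 0.08829660017575487 ((498.82830810546875, -287.1572570800781), 15.844781875610352) 244
t 11.3 pos [ 0.5108 -0.2371  0.1868] F [5.48 4.68 1.51] w -0.003 off(mm) [  27.2   -0.8 -142.7]
axes x,y,z: [[0.005, 0.001, -1.0], [0.973, -0.23, 0.004], [-0.23, -0.973, -0.003]]
twist 0.51
tilt deg 0.29
```

View pics/w3.png

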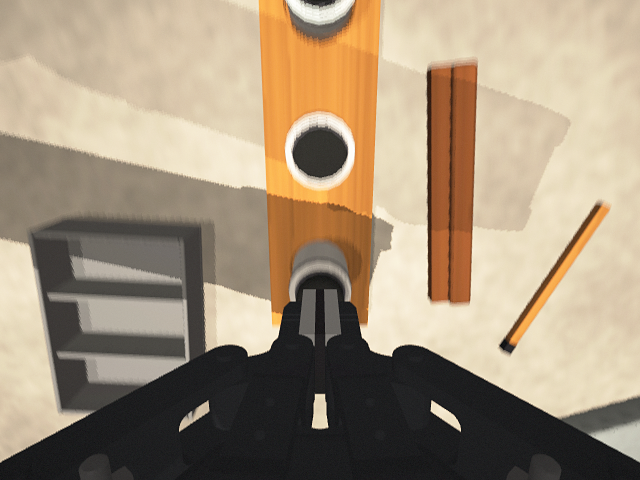

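Right: about 7.2 N at 6 mm, also tired, so the left buffer is the good one. The wrist view shows the caps at (320,150) for the middle and (320,5) for the left, all standing. Next I move back, open the gripper and measure the left buffer from rest.

Request:
send_rows(
  grip=[0,0,0,0,0],
  offset=[
    [0,0,-30],
    [0,0,-60],
    [0,0,-70],
    [0,0,-70],
    [0,0,-70],
  ],
  twist=[0,0,0,0,0],
)

```text
clock: 11.72
position: [0.5238, -0.1744, 0.1834]
ee_rot: [-0.555, -0.438, 0.555, -0.438]
ft_force: [-0.8, -1.5, -0.3]
grip_width: 0.709
```

Request:
send_rows(
  grip=[0,0,0,0,0],
  offset=[
    [0,0,0],
    [0,0,0],
    [0,0,0],
    [0,0,0],
    [0,0,0],
  ],
  twist=[0,0,0,0,0],
)

```text
clock: 12.13
position: [0.5236, -0.175, 0.1835]
ee_rot: [-0.555, -0.438, 0.555, -0.438]
ft_force: [0.2, -0.4, -0.2]
grip_width: 0.999
```

Run:
```python
from h import *
o=monitor.get_obs();im,d=viewer.camera("wrist");cv2.imwrite("pics/w4.png",im);np.savez("w4.npz",im=im,d=d,position=o["position"],ee_rot=o["ee_rot"])
print(o["joint_velocities"].round(2))
m=viewer.camera_model("wrist");W=world("wrist",d,m,o)
for c in [(.543,-.098),(.519,-.195),(.4955,-.292)]:
    k=(d>0)&(np.hypot(W[...,0]-c[0],W[...,1]-c[1])<.03)&(abs(W[...,2]-.089)<.004);t=W[k]
    if len(t)>10: print(c,np.median(t[:,2]),cv2.minEnclosingCircle((t[:,:2]*1000).astype(np.float32)),len(t))
    k=(d>0)&(np.hypot(W[...,0]-c[0],W[...,1]-c[1])<.03)&(abs(W[...,2]-.0715)<.004);t=W[k]
    if len(t)>10: print("can",c,np.median(t[:,2]),cv2.minEnclosingCircle((t[:,:2]*1000).astype(np.float32)),len(t))
go([.543,-.098,.11],-13.8)
```

```text
[-0. -0. -0.  0. -0.  0. -0.]
(0.543, -0.098) 0.08875869420172651 ((545.1712646484375, -97.52498626708984), 16.88143539428711) 2661
can (0.543, -0.098) 0.07090351915392715 ((545.1072998046875, -97.63040161132812), 23.226070404052734) 1673
(0.519, -0.195) 0.0887522850131401 ((521.1614990234375, -194.21873474121094), 16.977901458740234) 1906
can (0.519, -0.195) 0.07089956984295225 ((521.3259887695312, -194.12071228027344), 23.37143325805664) 1107
(0.4955, -0.292) 0.08867656767749112 ((497.2242126464844, -291.7535705566406), 17.6693115234375) 1451
can (0.4955, -0.292) 0.07088677553130474 ((497.7384948730469, -291.3406677246094), 23.558246612548828) 975
t 12.18 pos [ 0.5236 -0.1749  0.1835] F [-0.12  0.61 -0.54] w 1.002 off(mm) [ 73.5   0.9 -79.3]
axes x,y,z: [[-0.0, 0.0, -1.0], [0.972, -0.234, -0.0], [-0.234, -0.972, -0.0]]
twist 0.28
tilt deg 0.0
```

View pics/w4.png

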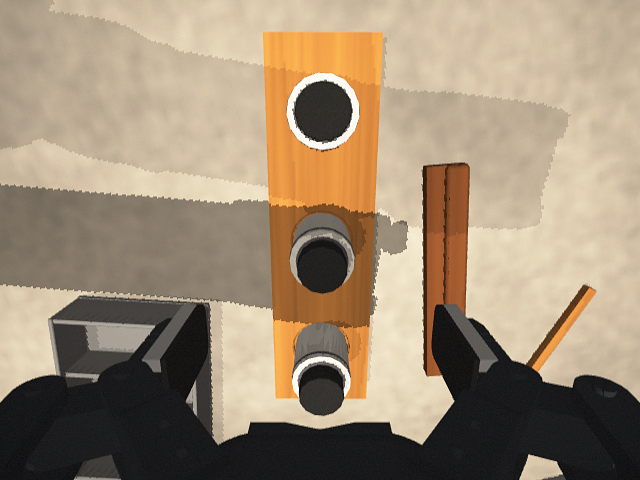

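The wrist view from rest shows the left buffer at (323,111), with the open fingers well clear of everything. The three-view average puts the left buffer at (0.544, -0.098). I move over it and go down.

Request:
send_rows(
  grip=[0,0,0,0,0],
  offset=[
    [0,0,-35],
    [0,1.5,-70],
    [0,1.5,-79],
    [15,1.5,-79],
    [45,1.5,-79],
  ],
  twist=[0,0,0,0,0],
)

```text
clock: 12.6
position: [0.5462, -0.097, 0.141]
ee_rot: [0.556, 0.437, -0.553, 0.44]
ft_force: [0.7, 0.6, -0.2]
grip_width: 1.002
```

Request:
send_rows(
  grip=[0,0,0,0,0],
  offset=[
    [25,0,0],
    [50,0,0],
    [70,0,0],
    [70,0,0],
    [70,0,0],
  ],
  twist=[0,0,0,0,0],
)

```text
clock: 13.02
position: [0.5431, -0.0981, 0.0683]
ee_rot: [-0.555, -0.438, 0.556, -0.437]
ft_force: [0.3, 0.0, 1.1]
grip_width: 0.993
```

Run:
```python
from h import *
go([.5438,-.0982,.036],-13.8)
im,d=viewer.camera("scene");cv2.imwrite("pics/s3.png",im[150:350,150:450].repeat(2,0).repeat(2,1))
```

```text
t 13.02 pos [ 0.5431 -0.0981  0.0683] F [0.32 0.05 1.12] w 0.993 off(mm) [32.3  0.7 -0.1]
axes x,y,z: [[-0.002, -0.0, -1.0], [0.972, -0.233, -0.002], [-0.233, -0.972, 0.001]]
twist 0.31
tilt deg 0.11
```

View pics/s3.png

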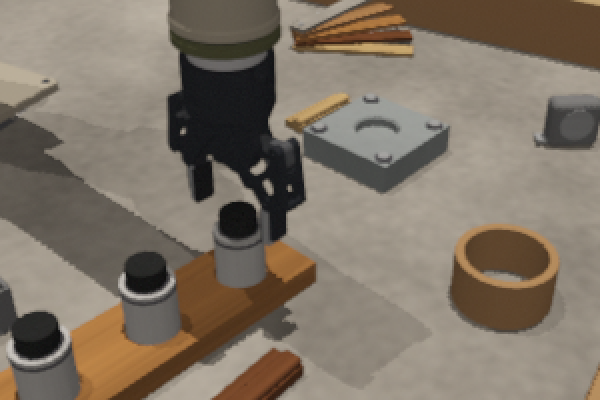

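The crop shows the open fingers straddling the left buffer, in line with it. I go down to grasp height and then close.

Request:
send_rows(
  grip=[0,0,0,0,0],
  offset=[
    [12,0,0],
    [24,0,0],
    [32,0,0],
    [32,0,0],
    [32,0,0],
  ],
  twist=[0,0,0,0,0],
)

```text
clock: 13.48
position: [0.5433, -0.098, 0.0361]
ee_rot: [-0.555, -0.438, 0.556, -0.438]
ft_force: [-0.1, -0.0, 1.1]
grip_width: 1.001
```

Request:
send_rows(
  grip=[60,80,100,110,120],
  offset=[
    [0,0,0],
    [0,0,0],
    [0,0,0],
    [0,0,0],
    [0,0,0],
  ],
  twist=[0,0,0,0,0],
  newtons=40,
)

```text
clock: 13.9
position: [0.5441, -0.098, 0.037]
ee_rot: [0.556, 0.438, -0.555, 0.438]
ft_force: [-1.1, 0.1, -0.8]
grip_width: 0.53
```

Run:
```python
from h import *
go([.5438,-.0982,.036],-13.8)
```

```text
t 13.9 pos [ 0.5441 -0.098   0.037 ] F [-1.06  0.09 -0.83] w 0.53 off(mm) [ 1.  -0.2  0.2]
axes x,y,z: [[0.001, 0.0, -1.0], [0.972, -0.233, 0.001], [-0.233, -0.972, -0.0]]
twist 0.32
tilt deg 0.06
```

Request:
send_rows(
  grip=[140,180,255,255,255],
  offset=[
    [0,0,0],
    [0,0,0],
    [0,0,0],
    [0,0,0],
    [0,0,0],
  ],
  twist=[0,0,0,0,0],
  newtons=50,
)

```text
clock: 14.32
position: [0.5441, -0.098, 0.0372]
ee_rot: [0.556, 0.438, -0.555, 0.438]
ft_force: [-0.2, 0.2, 5.8]
grip_width: 0.518
```

Request:
send_rows(
  grip=[255,255,255,255,255],
  offset=[
    [-2,0,0],
    [-5,0,0],
    [-10,0,0],
    [-20,0,0],
    [-35,0,0],
  ],
  twist=[0,0,0,0,0],
)

```text
clock: 14.73
position: [0.5427, -0.0979, 0.0714]
ee_rot: [-0.555, -0.438, 0.556, -0.437]
ft_force: [0.8, 0.4, -3.5]
grip_width: 0.523
```

Run:
```python
from h import *
go([.5415,.1805,.14],-13.8)
im,d=viewer.camera("scene");cv2.imwrite("pics/s4.png",im[150:350,150:450].repeat(2,0).repeat(2,1))
im,d=viewer.camera("top");cv2.imwrite("pics/t4.png",im)
```

```text
t 14.73 pos [ 0.5427 -0.0979  0.0714] F [ 0.77  0.38 -3.52] w 0.523 off(mm) [ -68.6  -66.2 -270.4]
axes x,y,z: [[-0.002, -0.0, -1.0], [0.972, -0.233, -0.002], [-0.233, -0.972, 0.001]]
twist 0.32
tilt deg 0.14
```

View pics/s4.png

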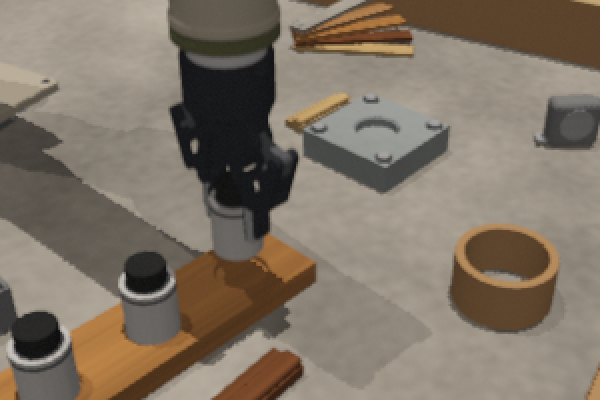

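The buffer is lifted upright (about 3.5 N of weight). Next I carry it to the end-stop.

Request:
send_rows(
  grip=[255,255,255,255,255],
  offset=[
    [-20,0,0],
    [-40,-6,-25],
    [-55,-14,-58],
    [-55,-22,-91],
    [-55,-30,-124],
  ],
  twist=[0,0,0,0,0],
)

```text
clock: 15.25
position: [0.5437, 0.031, 0.1275]
ee_rot: [0.556, 0.437, -0.555, 0.438]
ft_force: [0.2, 0.4, -4.8]
grip_width: 0.519
```

Request:
send_rows(
  grip=[255,255,255,255,255],
  offset=[
    [0,-8,-33],
    [0,-16,-66],
    [0,-24,-99],
    [0,-32,-130],
    [0,-36,-146],
  ],
  twist=[0,0,0,0,0],
)

```text
clock: 15.67
position: [0.5413, 0.185, 0.1261]
ee_rot: [0.554, 0.44, -0.554, 0.439]
ft_force: [0.0, 0.3, -3.7]
grip_width: 0.516
```

Request:
send_rows(
  grip=[255,255,255,255,255],
  offset=[
    [0,0,0],
    [10,0,0],
    [20,0,0],
    [25,0,0],
    [25,0,0],
  ],
  twist=[0,0,0,0,0],
)

```text
clock: 16.08
position: [0.5414, 0.1782, 0.0994]
ee_rot: [-0.554, -0.438, 0.557, -0.437]
ft_force: [-0.3, -0.2, -2.9]
grip_width: 0.519
```

Run:
```python
from h import *
im,d=viewer.camera("scene")
go([.5418,.1805,.055],-13.8)
o=monitor.get_obs();print(o["joint_velocities"].round(3))
im,d=viewer.camera("scene");cv2.imwrite("pics/s5.png",im[90:290,200:500].repeat(2,0).repeat(2,1))
o=monitor.get_obs();w,dw=viewer.camera("wrist");cv2.imwrite("pics/w5.png",w)
m=viewer.camera_model("wrist");W=world("wrist",dw,m,o)
k=(dw>0)&(abs(W[...,2]-.034)<.004)&(np.hypot(W[...,0]-.54,W[...,1]-.181)<.1);t=W[k]
print(cv2.minAreaRect((t[:,:2]*1000).astype(np.float32)),len(t))
go([.5418,.1805,.055])
```

```text
t 16.13 pos [0.5419 0.1786 0.1004] F [ 0.49  0.16 -3.15] w 0.52 off(mm) [45.4 -0.4 -1.9]
axes x,y,z: [[-0.002, -0.001, -1.0], [0.972, -0.235, -0.001], [-0.235, -0.972, 0.002]]
twist 0.22
tilt deg 0.12
[-0.004 -0.013  0.002 -0.024  0.002  0.008 -0.002]
((544.6327514648438, 189.758544921875), (102.34257507324219, 120.6822280883789), 78.19924926757812) 25258
t 16.23 pos [0.5426 0.1793 0.1016] F [ 1.21  0.37 -3.77] w 0.518 off(mm) [46.6 -1.  -1. ]
axes x,y,z: [[0.0, -0.0, -1.0], [0.972, -0.234, 0.0], [-0.234, -0.972, 0.0]]
tilt deg 0.01
```

View pics/s5.png

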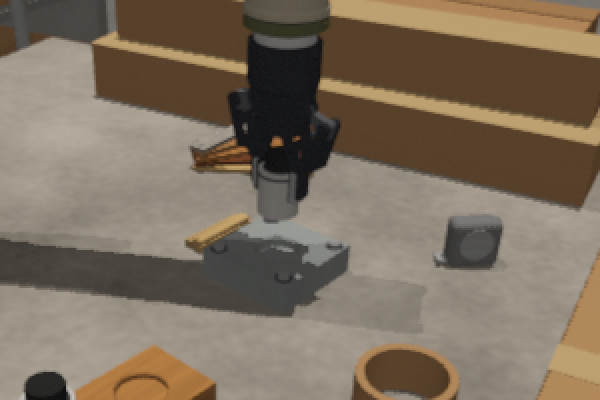

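View pics/w5.png

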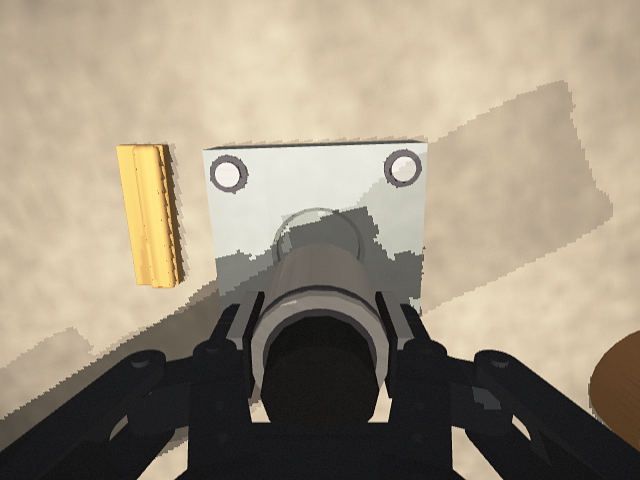

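Scene crop: the buffer hangs upright over the stop. Wrist view: the can top is at (320,345) in front of the socket at (318,240). I'll measure the held can against the socket in this same view.

Run:
```python
from h import *
o=monitor.get_obs();w,d=viewer.camera("wrist");np.savez("w6.npz",im=w,d=d,position=o["position"],ee_rot=o["ee_rot"])
m=viewer.camera_model("wrist");W=world("wrist",d,m,o)
p=o["position"];r=np.hypot(W[...,0]-p[0],W[...,1]-p[1])
u=np.arange(640)[None,:].repeat(480,0)
k=(d>0)&(r<.035)&(u>245)&(u<392)
print("heights",np.histogram(W[k][:,2],bins=np.arange(.08,.17,.005)))
zs=W[k][:,2]
for z0 in (.135,.153):
    kk=k&(abs(W[...,2]-z0)<.003);t=W[kk];print(z0,len(t),np.median(t[:,2]),t.min(0).round(4),t.max(0).round(4))
    if len(t)>20: print(cv2.minEnclosingCircle((t[:,:2]*1000).astype(np.float32)))
# side of can: fit circle radius 23
kk=k&(W[...,2]>.095)&(W[...,2]<.125);t=W[kk]
from scipy.optimize import least_squares
for lo,hi in((.09,.1),(.1,.11),(.11,.12),(.12,.13)):
    t=W[k&(W[...,2]>lo)&(W[...,2]<hi)]
    if len(t)<30: continue
    s=least_squares(lambda q:np.hypot(t[:,0]-q[0],t[:,1]-q[1])-.023,p[:2],loss="soft_l1",f_scale=.001);print(lo,len(t),s.x.round(4),np.sqrt(np.mean(s.fun**2)))
kk=(d>0)&(abs(W[...,2]-.034)<.004)&(np.hypot(W[...,0]-.54,W[...,1]-.181)<.1);t=W[kk]
print(cv2.minAreaRect((t[:,:2]*1000).astype(np.float32)))
go([.5418,.1805,.055],-13.8)
```

```text
heights (array([ 176,  307,  346,  384,  431,  626,  719,  754,  807,  619, 2327,
       4017, 1011,  943, 8460,    2,    0]), array([0.08 , 0.085, 0.09 , 0.095, 0.1  , 0.105, 0.11 , 0.115, 0.12 ,
       0.125, 0.13 , 0.135, 0.14 , 0.145, 0.15 , 0.155, 0.16 , 0.165]))
0.135 5139 0.13531801957257503 [0.5192 0.1631 0.132 ] [0.5686 0.2034 0.138 ]
((543.3887939453125, 180.359130859375), 25.724748611450195)
0.153 8462 0.15315004326595827 [0.527  0.1681 0.15  ] [0.5602 0.1971 0.1552]
((543.5892333984375, 180.3795623779297), 17.016159057617188)
0.09 730 [0.5434 0.1795] 0.00021990264096214104
0.1 1057 [0.5434 0.1796] 0.001614950329909842
0.11 1473 [0.5435 0.1796] 0.001881195266328685
0.12 1426 [0.5434 0.1798] 0.0013339082301474486
((544.6317138671875, 190.44320678710938), (100.92178344726562, 120.95751190185547), 78.24111938476562)
t 16.28 pos [0.5427 0.1795 0.1019] F [ 0.66  0.32 -3.09] w 0.518 off(mm) [46.9 -1.1 -0.7]
axes x,y,z: [[0.0, 0.0, -1.0], [0.972, -0.234, 0.0], [-0.234, -0.972, -0.0]]
twist 0.28
tilt deg 0.03
```

Wrist measurement: the held can is at (543.5,180.0) mm and the socket at (542.6,180.85), so I correct by about 1 mm and lower. It should be fully seated at TCP z ≈ 0.041.

Request:
send_rows(
  grip=[255,255,255,255,255],
  offset=[
    [10,-1,-0.7],
    [22,-1,-0.7],
    [34,-1,-0.7],
    [40,-1,-0.7],
    [43,-1,-0.7],
  ],
  twist=[0,0,0,0,0],
)

```text
clock: 16.7
position: [0.5405, 0.1804, 0.0566]
ee_rot: [-0.554, -0.438, 0.556, -0.438]
ft_force: [-0.1, 0.1, -3.9]
grip_width: 0.517
```

Request:
send_rows(
  grip=[255,255,255,255,255],
  offset=[
    [0,0,0],
    [0,0,0],
    [1,0,0],
    [2,0,0],
    [3,0,0],
  ],
  twist=[0,0,0,0,0],
)

```text
clock: 17.12
position: [0.5418, 0.181, 0.0559]
ee_rot: [0.556, 0.438, -0.555, 0.438]
ft_force: [-0.5, -0.9, -4.3]
grip_width: 0.52
```

Run:
```python
from h import *
go([.5418,.1804,.041],-13.8)
```

```text
t 17.12 pos [0.5418 0.181  0.0559] F [-0.47 -0.94 -4.33] w 0.52 off(mm) [14.9  0.1  0.6]
axes x,y,z: [[0.001, 0.0, -1.0], [0.972, -0.233, 0.001], [-0.233, -0.972, -0.001]]
twist 0.32
tilt deg 0.05
```

Request:
send_rows(
  grip=[255,255,255,255,255],
  offset=[
    [1,0,0.3],
    [2,0,0.3],
    [3,0,0.3],
    [4,0,0.3],
    [5,0,0.3],
  ],
  twist=[0,0,0,0,0],
)

```text
clock: 17.53
position: [0.5415, 0.1806, 0.0505]
ee_rot: [0.555, 0.438, -0.555, 0.438]
ft_force: [-0.7, -0.5, -3.4]
grip_width: 0.516
```

Request:
send_rows(
  grip=[255,255,255,255,255],
  offset=[
    [1,0,0],
    [2,0,0],
    [3,0,0],
    [4,0,0],
    [4.5,0,0],
  ],
  twist=[0,0,0,0,0],
)

```text
clock: 17.95
position: [0.5415, 0.1806, 0.0459]
ee_rot: [-0.555, -0.438, 0.555, -0.438]
ft_force: [-0.4, -0.3, -4.2]
grip_width: 0.51
```

Run:
```python
from h import *
go([.5418,.1804,.041],-13.8)
```

```text
t 17.95 pos [0.5415 0.1806 0.0459] F [-0.37 -0.31 -4.18] w 0.51 off(mm) [4.9 0.4 0.1]
axes x,y,z: [[-0.0, 0.0, -1.0], [0.972, -0.233, -0.0], [-0.233, -0.972, 0.0]]
twist 0.32
tilt deg 0.01
```

No contact, and it is now about 7 mm into the socket. The last few millimetres go slowly.

Request:
send_rows(
  grip=[255,255,255,255,255],
  offset=[
    [0.8,0,0],
    [1.6,0,0],
    [2.4,0,0],
    [3.2,0,0],
    [3.8,0,0],
  ],
  twist=[0,0,0,0,0],
)

```text
clock: 18.37
position: [0.5415, 0.1806, 0.0422]
ee_rot: [0.555, 0.438, -0.555, 0.438]
ft_force: [0.5, 0.7, -3.3]
grip_width: 0.518
```

Request:
send_rows(
  grip=[255,255,255,255,255],
  offset=[
    [0.2,0,0],
    [0.4,0,0],
    [0.6,0,0],
    [0.8,0,0],
    [1,0,0],
  ],
  twist=[0,0,0,0,0],
)

```text
clock: 18.78
position: [0.5415, 0.1806, 0.0413]
ee_rot: [0.555, 0.438, -0.555, 0.438]
ft_force: [-0.6, -0.2, -3.6]
grip_width: 0.518
```

Request:
send_rows(
  grip=[255,255,255,255,255],
  offset=[
    [0.2,0,0],
    [0.4,0,0],
    [0.6,0,0],
    [0.8,0,0],
    [0.8,0,0],
  ],
  twist=[0,0,0,0,0],
)

```text
clock: 19.2
position: [0.5416, 0.1806, 0.0412]
ee_rot: [0.555, 0.438, -0.555, 0.438]
ft_force: [-4.6, -1.0, 8.3]
grip_width: 0.517
```

Floor contact at z = 0.0412, matching the predicted 0.041, with about 12 N of push. I ease that off and release.

Request:
send_rows(
  grip=[255,255,130,115,100],
  offset=[
    [-0.4,0,0],
    [-0.5,0,0],
    [-0.5,0,0],
    [-0.5,0,0],
    [-0.5,0,0],
  ],
  twist=[0,0,0,0,0],
  newtons=20,
)

```text
clock: 19.62
position: [0.5419, 0.1807, 0.0411]
ee_rot: [0.556, 0.438, -0.555, 0.438]
ft_force: [-0.3, -0.3, 0.3]
grip_width: 0.607
```

Request:
send_rows(
  grip=[70,40,20,0,0],
  offset=[
    [0,0,0],
    [0,0,0],
    [0,0,0],
    [0,0,0],
    [0,0,0],
  ],
  twist=[0,0,0,0,0],
)

```text
clock: 20.03
position: [0.5415, 0.1806, 0.041]
ee_rot: [0.555, 0.438, -0.555, 0.438]
ft_force: [-0.0, 0.7, 0.7]
grip_width: 0.998
```

Request:
send_rows(
  grip=[0,0,0,0,0],
  offset=[
    [-10,0,0],
    [-35,0,0],
    [-65,0,0],
    [-95,0,0],
    [-120,0,0],
  ],
  twist=[0,0,0,0,0],
)

```text
clock: 20.45
position: [0.5419, 0.1805, 0.164]
ee_rot: [0.556, 0.438, -0.555, 0.438]
ft_force: [0.3, 1.1, -0.5]
grip_width: 0.999
```

Request:
send_rows(
  grip=[0,0,0,0,0],
  offset=[
    [-10,0,30],
    [-20,0,60],
    [-30,0,90],
    [-30,0,90],
    [-30,0,90],
  ],
  twist=[0,0,0,0,0],
)

```text
clock: 20.87
position: [0.5209, 0.0915, 0.1926]
ee_rot: [0.557, 0.437, -0.555, 0.437]
ft_force: [0.2, 1.1, 0.5]
grip_width: 0.999
```

Run:
```python
from h import *
for n in("scene","top"):
    im,d=viewer.camera(n);cv2.imwrite(f"pics/{n}7.png",im);m=viewer.camera_model(n);W=world(n,d,m)
    z0=np.load(n+"0.npz");W0=world(n,z0["d"],m)
    for c in [(.5417,.1805),(.543,-.098),(.519,-.195),(.4955,-.292)]:
        r=np.hypot(W[...,0]-c[0],W[...,1]-c[1])
        k=(d>0)&(r<.032)&(W[...,2]>.085)&(W[...,2]<.105);t=W[k]
        if len(t)>10:
            zt=np.median(t[:,2]);a=np.c_[t[:,:2],np.ones(len(t))];s=np.abs(t[:,2]-zt)<.004
            t=t[s];print(n,c,"ztop",zt.round(4),cv2.minEnclosingCircle((t[:,:2]*1000).astype(np.float32)),len(t))
        else: print(n,c,"none")
        k=(d>0)&(r<.032)&(abs(W[...,2]-.074)<.005);t=W[k]
        if len(t)>20: print("   can top",np.median(t[:,2]).round(4),cv2.minEnclosingCircle((t[:,:2]*1000).astype(np.float32)))
    for t in["tape_roll","offcut_short","offcut_long"]:
        print(n,t,[(np.round(r["position"],1).tolist(),round(float(r["score"]),2)) for r in viewer.spot_point(t,n)][:1])
go([0,0,0])
```

```text
scene (0.5417, 0.1805) ztop 0.093 ((541.4476928710938, 179.1809539794922), 18.450416564941406) 105
   can top 0.0753 ((542.1467895507812, 176.87844848632812), 22.992450714111328)
scene (0.543, -0.098) none
scene (0.519, -0.195) ztop 0.0895 ((521.808837890625, -196.04376220703125), 17.50541114807129) 250
   can top 0.0722 ((521.5762329101562, -196.40042114257812), 23.689529418945312)
scene (0.4955, -0.292) ztop 0.0895 ((497.54736328125, -294.1209716796875), 17.229724884033203) 318
   can top 0.0722 ((497.9791259765625, -293.32928466796875), 23.795804977416992)
scene tape_roll [([402.3, 296.6], 0.93)]
scene offcut_short [([306.8, 209.9], 0.79)]
scene offcut_long [([253.4, 370.7], 0.65)]
top (0.5417, 0.1805) none
top (0.543, -0.098) none
top (0.519, -0.195) ztop 0.09 ((518.0289916992188, -194.2821502685547), 16.759559631347656) 307
   can top 0.0724 ((518.059814453125, -194.5504150390625), 23.462987899780273)
top (0.4955, -0.292) ztop 0.0902 ((494.1531982421875, -290.9803161621094), 16.779926300048828) 314
   can top 0.0723 ((494.4183349609375, -290.8149719238281), 23.19777488708496)
top tape_roll [([305.9, 165.5], 0.86)]
top offcut_short []
top offcut_long [([453.5, 222.2], 0.76)]
t 21.27 pos [0.5205 0.0936 0.1907] F [-0.23 -0.85 -0.65] w 1.001 off(mm) [ 191.  -484.4  211.8]
axes x,y,z: [[-0.001, -0.0, -1.0], [0.973, -0.232, -0.0], [-0.232, -0.973, 0.0]]
tilt deg 0.03
```

View pics/scene7.png

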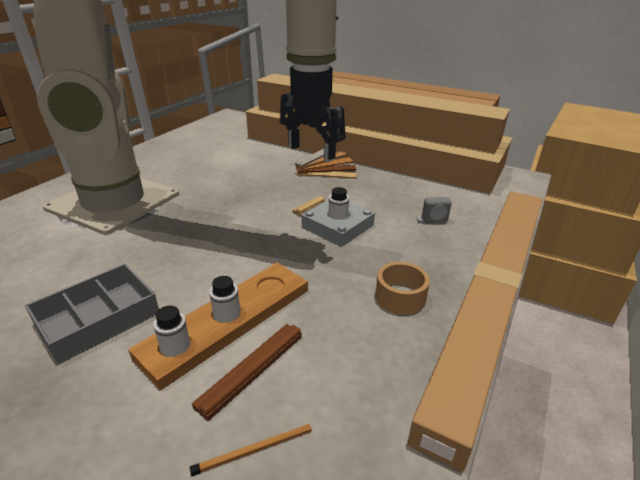

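View pics/top7.png

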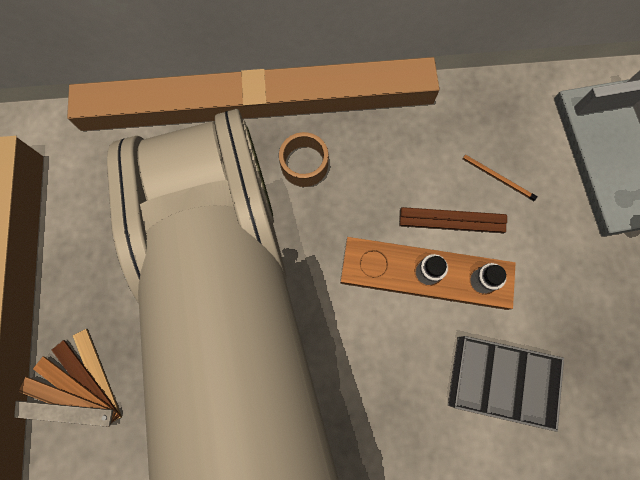

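Both fixed views show the rack with the middle and right buffers standing and the bystanders unmoved; the scene view shows the good buffer in the stop at (339,205). One last wrist check for tilt and height.

Run:
```python
from h import *
o=monitor.get_obs();w,d=viewer.camera("wrist");cv2.imwrite("pics/w8.png",w)
m=viewer.camera_model("wrist");W=world("wrist",d,m,o)
c=(.5425,.181);r=np.hypot(W[...,0]-c[0],W[...,1]-c[1])
for z0 in(.0925,.0745):
    t=W[(d>0)&(r<.032)&(abs(W[...,2]-z0)<.005)]
    a=np.c_[t[:,:2]-np.array(c),np.ones(len(t))];s=np.linalg.lstsq(a,t[:,2],rcond=None)[0]
    print(np.median(t[:,2]),cv2.minEnclosingCircle((t[:,:2]*1000).astype(np.float32)),"tilt deg",np.degrees(s[:2]).round(2),len(t))
t=W[(d>0)&(abs(W[...,2]-.033)<.004)&(r<.1)];print("stop",np.median(t[:,2]),cv2.minAreaRect((t[:,:2]*1000).astype(np.float32)))
```

```text
0.09281923399552108 ((542.653564453125, 181.07391357421875), 16.890722274780273) tilt deg [-0.1  -0.05] 2694
0.07486516174725288 ((542.5877685546875, 181.14210510253906), 23.37796974182129) tilt deg [0.08 0.33] 1762
stop 0.03292843391586325 ((542.830810546875, 181.10704040527344), (120.51164245605469, 120.52570343017578), 78.32942199707031)
```

View pics/w8.png

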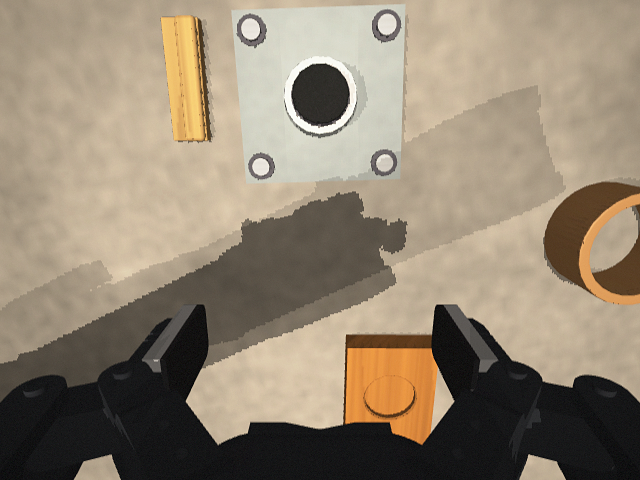

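The wrist view shows the buffer centred in the stop at (320,95). Its cap is 59.9 mm above the stop top (60 expected when fully home), it is centred to 0.2 mm, and it is level. I'm handing in.

```bash
python3 -c "
from workcell import manip
print(manip.hand_in())"
```

```text
the job is handed in; nothing more can be done
None
```

The left buffer is the good one. It now stands upright and fully home in the end-stop socket, and I handed the job in at about 21 s, well inside the 61 s limit.

| Buffer (order pressed) | Press depth | Push-back | Held |
|---|---|---|---|
| Left | about 5.9 mm | about 15 N | more than 0.5 s |
| Middle | about 6 mm | about 5.8 N | more than 0.5 s |
| Right | about 5.8 mm | about 7 N | more than 0.5 s |

No cap went near its stop. When I set the left buffer down, it met the socket floor with about 12 N at the predicted height, and I eased that off before letting go.

**Last checks:**
- **Good buffer:** the wrist camera shows the cap 59.9 mm above the block's top (60 mm when fully home). It is centred to about 0.2 mm. The cap top reads level within 0.1°; the sparser can rim reads 0.3°.
- **Tired buffers:** the middle and right ones stand in their seats, unmoved within camera accuracy.
- **Offcuts and tape:** they look unmoved in the scene, top and wrist pictures. The arm hid the short offcut from the top camera, so that one rests on the scene and wrist views.
- **Disagreement:** the scene camera read the placed buffer 0.5 to 1 mm lower than expected. I put that down to coarse depth readings, since the wrist view and the contact height agree.

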